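# Vent and unlatch a sealed specimen box

### The arm

A 6-joint arm with a two-finger parallel gripper is mounted at the origin on the work surface. World frame = base frame: x ahead of the robot, y to its left, z up, the work surface at z = 0. Lengths are in mm, angles in rad, forces in N, time in s.
With the tool pointing down it reaches from about 275 to 750 mm from the base axis. Payload 10.2 kg.
Tool frame: the origin (TCP) lies midway between the tips of the shut fingers; the grasp point (between the pads) lies 19 mm behind it; x points along the fingers, y is the direction in which the jaws open and shut, and the axes are right-handed (so a half turn about x gives the same grasp; the last joint's range is limited). The gripper opens to 85 mm and grips with 20 to 120 N. Pads are 22 mm wide; open, the fingers measure 114 mm over their backs; the gripper's body (76 mm by 85 mm) begins 54 mm behind the grasp point. The pads swing forward as they close: fully open they stand 13 mm farther back than shut.
Start: joints at [0.909, 0.313, 1.498, -0, 1.331, -0.223], TCP at [223.061, 475.263, 231.294] pointing down, gripper open.
Joint ranges: [-2.94, 2.94], [-0.97, 2.17], [0.19, 2.56], [-1.23, 4.37], [0.02, 3.11], [-2.88, 2.88]. Speed limits (rad/s): [2.39, 2.39, 3.01, 3.14, 3.14, 3.14].

### API

Orientations are given as a unit quaternion [w, x, y, z].
In Python, from rig import ctrl gives the robot as it stands.
- The arm moves only by the tool arm_command, never from a script. Its argument "plan" is a list of rows, each a list of 5 numbers: the shift along the tool's x, y, z in m, then the turn about the tool's x in rad, then the opening, from 0 (shut) to 1 (fully open). A call has 1 to 12 rows; each row shifts and turns the commanded pose from where the row before left it, along the tool's axes as they then stand; what a row does not reach is not made up. A row lasts 1/8 s, in which the tool goes at most 62.5 mm and 10.7 degrees, less where a joint would pass 70% of its speed; a pose out of reach is approached as far as the arm can. A call with a gripper value outside its range is refused whole. The fingers move at their own pace and stop on an object; "squeeze" is the grip in N (left out, the last holds). Time passes only in rows, so rows that do not move let the fingers close. It gives the time, the measured TCP pose, the force and the opening at its end, in the units of the state.
- ctrl.sense(): the state, without advancing time (a new reading comes with each control period).
- ctrl.capture(name): name is "side" or "top"; returns a dict with "color" (400x640x3 uint8, red, green, blue), "fx", "fy", "cx", "cy" (pixels), "k1" (the pictures are not rectified: a ray, as slopes to the right and down, at radius r is drawn at 1 + k1 r^2 times it, then the intrinsics apply), "xyz" and "orientation" of the camera in the world. Camera axes: x right, y up, looking along -z (the intrinsics and any distortion apply to the point x, -y, -z); pixel columns grow to the right and rows downward; lengths in mm; the calibration is good to about 2 mm. A picture is of the moment at which its call begins. There is no depth.
- ctrl.finish_job(): hands the job in, once; it reports no verdict.
Trained networks look in the newest picture that a camera, given by its name, has taken for a name from the list of things; names that differ only in an ending like _2 or _b are one class to them, and where a whole thing is asked for, a point or a joint stands for the part that bears it (a point fixed in the world has none). Each returns a list of dicts, best first, with "score" (0 to 1); they miss things now and then, are a little off and sometimes report something else, mostly with a low value. They report only what shows in the picture. A call takes as long as a camera call.
- ctrl.spot_in(camera, query): "uv" ([column, row] in pixels, amid what is visible of it).
- ctrl.regions_of(camera, query): "mask" (400x640 bool, what is visible of it) and "uv" ([column, row] in pixels, amid what is visible of it).
- ctrl.place_of(camera, query): "uv" ([column, row] in pixels: a listed point, or the origin of a listed thing).
The state is a dict: "time_s": time; "joints": joint angles; "dq": joint speeds; "tau": joint torques, N m; "eef_pos": TCP position; "ee_rot": TCP orientation; "force": force on the tool from outside, world axes, zero at the start; "wrist_torque": the same for the moment, N m; "grip_width": opening from 0.0 (shut) to 1.0 (fully open).
Only numpy, scipy, OpenCV 4.12 (cv2) and the standard library are available. Lean on these libraries where they do the work, as an engineer would, in place of code of your own. Each camera call takes 0.05 s, during which the arm holds its last target.

### The job

Break the jammed taper vent plug free in the lid of the sealed specimen box by turning it with its lever, then pull it straight out and set it down in the black tray, lowering it in rather than dropping it. Only then flip all four side clips of the box outward and all the way down so that the lid is released. Leave the slide box, the jar and the dish where they are.

Things in the scene. Friction and masses are not known exactly. Their poses are not given: they have to be found in the camera images.
- box: White rigid box with grey lid, fixed to the bench. Origin: centre of its underside; x and y along its sides, z up. Lid 160 mm (x) by 180 mm (y), lid top flat at z = 72. In the lid's middle stands a round hollow boss, 43 mm outside diameter, rim at z = 102, 34 mm bore, that holds the plug. One clip at the middle of each of the four sides.
- plug: White vent plug, 80 mm tall, 0.1 kg, jammed in the boss. Origin: centre of its foot, z up its axis; seated, it is 74 mm above the box's underside, axes parallel to the box's. Taper to z = 28 (in the boss), hub 39 mm diameter z = 28 to 42, round knob 22 mm diameter z = 42 to 80. Held against a straight pull until turned 0.6 rad or more either way; then it stays turned and lifts out easily.
- knob (a point): On the plug's axis, 66 mm above its foot: the place to grip the round knob.
- lever_tip (a point): Centre of the free end of the plug's one-sided lever, a bar 12 mm wide and 10 mm high (z = 30 to 40 of the plug) that runs from the hub along the plug's own +y to 66 mm from its axis. Turning the plug takes about 0.22 N m, so about 5 N pushed sideways on the lever 50 mm from the axis; it comes to a stop at about 0.95 rad.
- tray: Black open tray, 170 mm (x) by 130 mm (y), 24 mm high, wall and floor 4 mm, fixed. Origin: centre of its underside. It stands left or right of the box.
- clip_near (a joint): Angle of the clip on the box's -x side (towards the robot), rad: 0 closed (upright against the lid; starts 0 to 0.12), 1.57 level outward, 2.0 the stop, fully down. All four clips are alike: white plates 50 mm wide, 4 mm thick, hinged 40 mm above the box's underside at the lid's edge. Hinges are stiff: a clip stays where it is left and moves with about 0.5 N at the tab.
- clip_far (a joint): Same, clip on the box's +x side.
- clip_left (a joint): Same, clip on the box's +y side.
- clip_right (a joint): Same, clip on the box's -y side.
- tab_near (a point): Middle of the upper edge of the near (-x) clip's thumb tab, 57 mm from its hinge line. Closed, the tab stands up from 77 to 97 mm above the box's underside, its inner face 1 mm outside the lid's edge; below it a lip 4 mm thick (top at 77 mm) lies 9 mm in over the lid.
- tab_far (a point): Same for the far (+x) clip.
- tab_left (a point): Same for the left (+y) clip.
- tab_right (a point): Same for the right (-y) clip.
- slide_box: Bystander: closed grey slide box, 164 by 104 mm, 40 mm high, on the side of the box where the tray is not. Origin: centre of its underside.
- jar: Bystander: amber glass jar, 52 mm diameter, 75 mm high, beyond the box, off to the left. Origin: centre of its underside.
- dish: Bystander: pale translucent round lidded dish, 94 mm diameter, 24 mm high, beyond the box, off to the right. Origin: centre of its underside.

How it is judged:
By the outcome, as a careful person would: the job done as asked, in the order asked, and still so for the second after the job is handed in, with the robot touching nothing.
It also fails if it takes over 72 s, if anything falls off the work surface, if the arm or the gripper's body presses on something with over 40 N, if the wrist force passes 120 N, or if a joint passes its speed limit or range.

## Working session

There is one attempt and no reset: what is moved stays moved. The work goes in short steps, Python scripts to look and compute and a tool call to move; the robot and the scene stay as the last step left them, time stands still between calls to the robot, and variables do not carry over. Pictures are saved under pics/ and viewed, and the job is handed in when it is done.

Besides the shell and the picture viewer there is one more tool, called by a JSON object that holds its "method" and its "body", one argument or row to a line. arm_command: Moves the arm, as the interface text tells. Its arguments: {"type":"object","properties":{"plan":{"type":"array"},"squeeze":{"type":"number"}},"required":["plan"]}

```bash
ls; mkdir -p pics; cat > h.py <<'E'
import numpy as np, cv2
from rig import ctrl
from scipy.spatial.transform import Rotation as R
def rot(q): return R.from_quat([q[1],q[2],q[3],q[0]]).as_matrix()
def cap(n,f=None):
    c=ctrl.capture(n)
    if f: cv2.imwrite('pics/'+f,cv2.cvtColor(c['color'],cv2.COLOR_RGB2BGR))
    return c
def KD(c):
    return np.array([[c['fx'],0,c['cx']],[0,c['fy'],c['cy']],[0,0,1.]]),np.array([c['k1'],0,0,0,0.])
def ray(c,uv):
    K,D=KD(c)
    p=cv2.undistortPoints(np.array([[uv]],float),K,D)[0,0]
    d=rot(c['orientation'])@np.array([p[0],-p[1],-1.])
    return np.array(c['xyz'],float),d/np.linalg.norm(d)
def atz(c,uv,z):
    o,d=ray(c,uv); return o+d*(z-o[2])/d[2]
def proj(c,P):
    K,D=KD(c); M=rot(c['orientation'])
    q=(np.atleast_2d(P)-np.array(c['xyz']))@M; q=q*[1,-1,-1]
    return cv2.projectPoints(q.reshape(-1,1,3),np.zeros(3),np.zeros(3),K,D)[0][:,0]
def tri(rs):
    A=0;b=0
    for o,d in rs:
        P=np.eye(3)-np.outer(d,d);A=A+P;b=b+P@o
    x=np.linalg.solve(A,b)
    return x,[np.linalg.norm((np.eye(3)-np.outer(d,d))@(x-o)) for o,d in rs]
E
python3 - <<'E'
from h import *
s=ctrl.sense();print({k:np.round(v,3).tolist() for k,v in s.items()})
t=cap('top','t0.png');d=cap('side','s0.png')
for c in(t,d):print({k:v for k,v in c.items() if k!='color'})
for n in ['box','plug','knob','lever_tip','tray','tab_near','tab_far','tab_left','tab_right','slide_box','jar','dish']:
    for cam in('top','side'):
        print(n,cam,[(np.round(r['uv']).tolist(),round(r['score'],2)) for r in ctrl.place_of(cam,n)][:3])
print(ctrl.sense()['time_s'])
E
```

```text
pics
{'time_s': 0.0, 'joints': [0.909, 0.313, 1.498, -0.0, 1.331, -0.223], 'dq': [0.0, 0.001, -0.001, -0.0, -0.001, -0.002], 'tau': [0.0, -41.227, -25.974, -0.0, 0.004, 0.0], 'eef_pos': [222.889, 475.029, 230.707], 'ee_rot': [0.69, 0.153, 0.69, -0.154], 'force': [-0.106, 1.03, -1.074], 'wrist_torque': [0.058, 0.002, 0.027], 'grip_width': 1.004}
{'fx': 428.4776380177568, 'fy': 428.4776380177568, 'cx': 326.9207210959648, 'cy': 202.11679576736628, 'k1': -0.11490215655607931, 'xyz': array([ 505.4288776 ,   15.8088357 , 1184.95290046]), 'orientation': array([-0.70043298, -0.02264964,  0.0318554 ,  0.71264708])}
{'fx': 426.7976457492908, 'fy': 426.7976457492908, 'cx': 325.9060164728298, 'cy': 200.2997421848614, 'k1': 0.0010654249643925909, 'xyz': array([ 566.63089062, -613.94001846,  778.088909  ]), 'orientation': array([ 0.9291619 ,  0.36933778, -0.00648478, -0.01434281])}
box top [([346.0, 212.0], 0.63), ([400.0, 152.0], 0.32)]
box side []
plug top [([346.0, 209.0], 0.73)]
plug side [([317.0, 234.0], 0.65)]
knob top [([349.0, 209.0], 0.64)]
knob side [([319.0, 213.0], 0.94)]
lever_tip to
[... 174 characters left out ...]
, 0.35)]
tab_near top [([345.0, 244.0], 0.41)]
tab_near side [([279.0, 227.0], 0.6)]
tab_far top [([346.0, 179.0], 0.45)]
tab_far side [([358.0, 223.0], 0.78)]
tab_left top [([311.0, 211.0], 0.52), ([208.0, 244.0], 0.43), ([352.0, 208.0], 0.33)]
tab_left side [([321.0, 193.0], 0.83), ([286.0, 146.0], 0.5)]
tab_right top [([385.0, 211.0], 0.5), ([230.0, 153.0], 0.26)]
tab_right side [([319.0, 266.0], 0.76), ([314.0, 234.0], 0.58)]
slide_box top [([452.0, 225.0], 0.95)]
slide_box side [([291.0, 395.0], 0.86), ([405.0, 321.0], 0.71), ([373.0, 162.0], 0.34)]
jar top [([230.0, 155.0], 0.73)]
jar side [([372.0, 161.0], 0.59)]
dish top [([402.0, 150.0], 0.82)]
dish side [([406.0, 323.0], 0.87)]
1.3
```

View pics/t0.png

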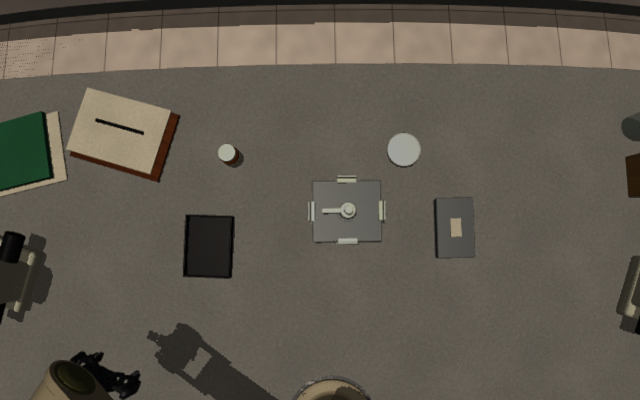

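View pics/s0.png

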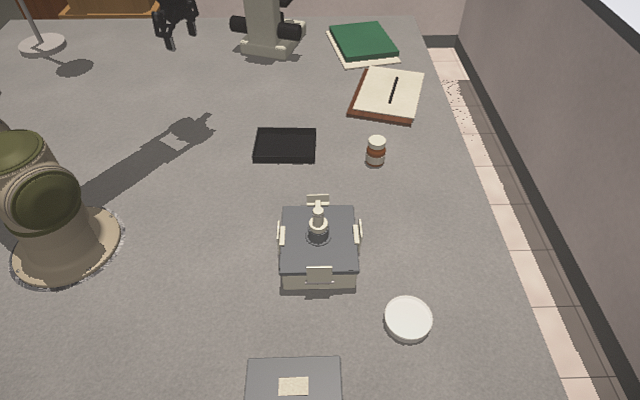

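```bash
python3 - <<'E'
from h import *
import pickle
t=cap('top');d=cap('side')
pickle.dump((t,d),open('c0.pkl','wb'))
det={}
for n in ['plug','knob','lever_tip','tray','tab_near','tab_far','tab_left','tab_right']:
    u=[ctrl.place_of(c,n)[0]['uv'] for c in('top','side')]
    det[n]=u
    x,e=tri([ray(t,u[0]),ray(d,u[1])]);print(n,x.round(1),np.round(e,1))
pickle.dump(det,open('det0.pkl','wb'))
print('tray',atz(t,det['tray'][0],0),atz(d,det['tray'][1],0),ctrl.sense()['time_s'])
E
```

```text
plug [567.5 -46.7  81.7] [0.8 0.8]
knob [572.1 -51.8 149.8] [1.5 1.5]
lever_tip [572.5  16.4 116.1] [1.2 1.2]
tray [476.9 336.7  -5.6] [0.1 0.1]
tab_near [487.  -45.4  91.2] [1.6 1.6]
tab_far [652.  -49.8  96.6] [6.8 6.8]
tab_left [570.4  39.3 110. ] [2.2 2.2]
tab_right [ 534.9 -107.9  359.7] [9.3 9.3]
tray [476.88761636 335.17267592   0.        ] [477.60783895 329.95289771   0.        ] 2.2
```

```bash
python3 - <<'E'
from h import *
import pickle
from scipy.optimize import least_squares
t,d=pickle.load(open('c0.pkl','rb'));det=pickle.load(open('det0.pkl','rb'))
for n,c,(x,y,w,hh) in (('t1',t,(295,165,105,90)),('s1',d,(265,185,110,110))):
    im=cv2.cvtColor(c['color'],cv2.COLOR_RGB2BGR)[y:y+hh,x:x+w]
    k=5; cv2.imwrite(f'pics/{n}.png',cv2.resize(im,None,fx=k,fy=k,interpolation=cv2.INTER_CUBIC))
L={'knob':(0,0,140),'lever_tip':(0,66,109),'tab_near':(-83,0,97),'tab_far':(83,0,97),'tab_left':(0,93,97),'tab_right':(0,-93,97),'plug':(0,0,74)}
def f(p,full=False):
    r=[]
    M=R.from_euler('z',p[2]).as_matrix()
    for n,l in L.items():
        P=M@np.array(l,float)+[p[0],p[1],0]
        for i,c in enumerate((t,d)):
            if (n,i)==('tab_right',1) and det[n][1][1]<250: continue
            r+=list(proj(c,P)[0]-det[n][i])
            if full: print(n,i,np.round(r[-2:],1))
    return np.array(r)
s=least_squares(f,[570,-48,0],loss='soft_l1');print(s.x);f(s.x,True)
E
```

```text
[ 5.69599834e+02 -4.78839787e+01 -2.80488792e-02]
knob 0 [-1.9  0.7]
knob 1 [-2.   1.9]
lever_tip 0 [-0.6  1.1]
lever_tip 1 [0.1 1.7]
tab_near 0 [0.3 0.8]
tab_near 1 [ 0.4 -1.8]
tab_far 0 [ 0.1 -2.9]
tab_far 1 [-3.   0.3]
tab_left 0 [-2.2 -1.3]
tab_left 1 [-0.2  2.3]
tab_right 0 [-2.1 -4.1]
plug 0 [ 0.3 -0.3]
plug 1 [1.4 2.7]
```

View pics/t1.png

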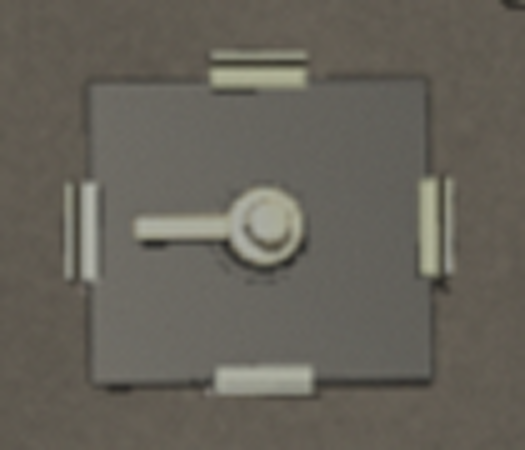

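View pics/s1.png

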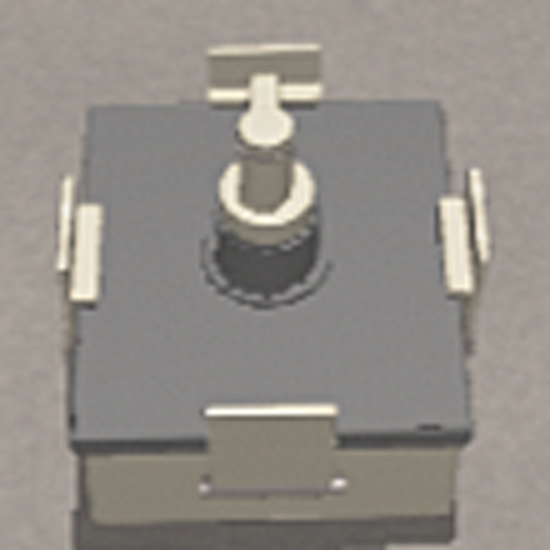

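```bash
python3 - <<'E'
from h import *
import pickle
from scipy.optimize import least_squares
t,d=pickle.load(open('c0.pkl','rb'))
T=(np.array([(90,80),(428,80),(433,381),(93,383)])+.5)/5-.5+[295,165]
S=(np.array([(92,103),(440,101),(470,435),(75,440)])+.5)/5-.5+[265,185]
print(np.array([atz(t,u,72) for u in T]).round(1)); print(np.array([atz(d,u,72) for u in S]).round(1))
LT=np.array([(80,90,72),(80,-90,72),(-80,-90,72),(-80,90,72)],float)
LS=np.array([(-80,90,72),(80,90,72),(80,-90,72),(-80,-90,72)],float)
def g(p,w):
    M=R.from_euler('z',p[2]).as_matrix();o=[p[0],p[1],0]
    a=(proj(t,LT@M.T+o)-T).ravel();b=(proj(d,LS@M.T+o)-S).ravel()
    return {'t':a,'s':b,'b':np.r_[a,b]}[w]
for w in 'tsb':
    s=least_squares(g,[570,-48,0],args=(w,));print(w,s.x.round(3),s.fun.round(1))
p=s.x
def ov(c,f,pts,col=(0,0,255)):
    pass
# knob top centre & lever end
for nm,uv,z in (('knobtop',(268,222),154),('hubtop',(265,227),116),('levend',(135,228),114),('bossbase',(262,240),72)):
    print(nm,atz(t,(np.array(uv)+.5)/5-.5+[295,165],z).round(1))
for nm,uv,z in (('knobtop',(266,124),154),('hubtop',(267,192),116)):
    print(nm,atz(d,(np.array(uv)+.5)/5-.5+[265,185],z).round(1))
# tray
for i,c in enumerate((t,d)):
    x,y,w,h=((170,200,80,90),(240,115,90,60))[i]
    im=cv2.cvtColor(c['color'],cv2.COLOR_RGB2BGR)[y:y+h,x:x+w]
    cv2.imwrite(f'pics/tr{i}.png',cv2.convertScaleAbs(cv2.resize(im,None,fx=6,fy=6,interpolation=cv2.INTER_CUBIC),alpha=2.5))
E
```

```text
[[ 648.4   37.    72. ]
 [ 645.6 -140.3   72. ]
 [ 488.1 -138.7   72. ]
 [ 490.4   37.9   72. ]]
[[ 491.6   40.1   72. ]
 [ 648.3   36.7   72. ]
 [ 646.8 -142.2   72. ]
 [ 491.7 -139.8   72. ]]
t [ 5.68145e+02 -5.10630e+01 -1.10000e-02] [-0.4 -0.3  0.6 -0.6  0.6  0.4 -0.8  0.5]
s [ 5.69729e+02 -5.10010e+01 -9.00000e-03] [-0.5  0.2  0.9 -0.6  1.1 -0.2 -1.4  0.3]
b [ 5.69115e+02 -5.10330e+01 -1.00000e-02] [-0.5 -0.6  0.5 -1.   0.6 -0.1 -0.7  0.2 -0.7  0.1  0.7 -0.5  0.7 -0.2
 -1.8  0.2]
knobtop [567.4 -49.4 154. ]
hubtop [567.2 -50.2 116. ]
levend [568.   14.8 114. ]
bossbase [563.  -51.2  72. ]
knobtop [569.3 -49.2 154. ]
hubtop [569.2 -52.  116. ]
```

View pics/tr0.png

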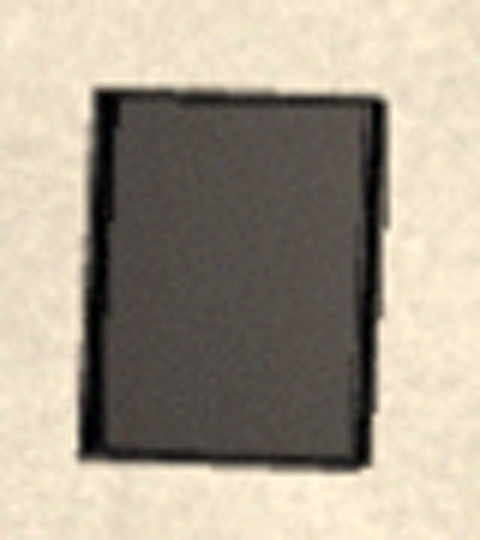

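View pics/tr1.png

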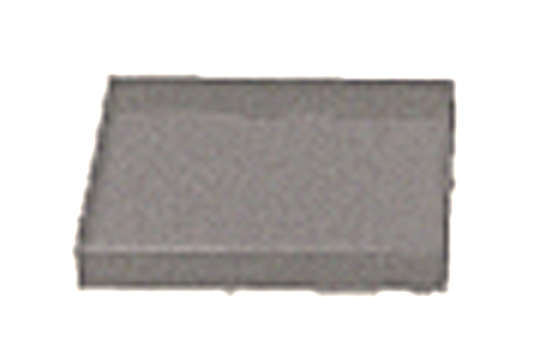

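```bash
python3 - <<'E'
from h import *
import pickle
t,d=pickle.load(open('c0.pkl','rb'))
U=(np.array([(97,92),(385,98),(368,467),(80,458)])+.5)/6-.5+[170,200]
P=np.array([atz(t,u,24) for u in U]);print(P.round(1),P.mean(0).round(1))
U=(np.array([(110,78),(453,82),(446,288),(80,288)])+.5)/6-.5+[240,115]
P=np.array([atz(d,u,z) for u,z in zip(U,(24,24,0,0))]);print(P.round(1))
s=ctrl.sense();print(rot(s['ee_rot']).round(3),s['eef_pos'])
for n,z in (('jar',0),('dish',0),('slide_box',40)): print(n,[atz(t,r['uv'],z).round(0) for r in ctrl.place_of('top',n)[:1]])
E
```

```text
[[566.4 386.7  24. ]
 [561.6 253.9  24. ]
 [395.5 262.6  24. ]
 [400.5 394.6  24. ]] [481.  324.4  24. ]
[[402.5 393.   24. ]
 [567.9 384.9  24. ]
 [562.5 263.2   0. ]
 [395.8 268.1   0. ]]
[[-0.     0.425  0.905]
 [-0.     0.905 -0.425]
 [-1.    -0.     0.   ]] [223.06161484 475.2464455  231.27693324]
jar [array([728., 273.,   0.])]
dish [array([ 741., -210.,    0.])]
slide_box [array([ 519., -331.,   40.])]
```

{"method": "arm_command", "body": {
  "plan": [
    [0,-0.0238,0.0431,0,0.6],
    [0,-0.0238,0.0431,0,0.6],
    [0,-0.0238,0.0431,0,0.6],
    [0,-0.0238,0.0431,0,0.6],
    [0,-0.0238,0.0431,0,0.6],
    [0,-0.0238,0.0431,0,0.6],
    [0,-0.0238,0.0431,0,0.6],
    [0,-0.0238,0.0431,0,0.6],
    [0,-0.0238,0.0431,0,0.6],
    [0,-0.0238,0.0431,0,0.6],
    [0,-0.0238,0.0431,0,0.6],
    [0,-0.0238,0.0431,0,0.6]
  ]
}}

```text
time_s: 3.85
eef_pos: [570.7, -4.5, 231.3]
ee_rot: [0.69, 0.154, 0.69, -0.154]
force: [1.2, -0.4, -0.2]
grip_width: 0.599
```

{"method": "arm_command", "body": {
  "plan": [
    [0,0,0,0.163,0.5],
    [0,0,0,0.163,0.5],
    [0,0,0,0.163,0.5],
    [0,0,0,0.163,0.5],
    [0,0,0,0.163,0.5],
    [0,0,0,0.163,0.5],
    [0,0,0,0.163,0.5],
    [0,0,0,0,0.5]
  ]
}}

```text
time_s: 4.85
eef_pos: [569.9, -3.0, 231.3]
ee_rot: [-0.498, -0.502, -0.498, 0.502]
force: [0.1, 0.7, -0.3]
grip_width: 0.496
```

```bash
cat > st.py <<'E'
from h import *
s=ctrl.sense();M=rot(s['ee_rot'])
print('t',round(s['time_s'],2),'p',np.round(s['eef_pos'],1),'psi',round(float(np.arctan2(M[1,1],M[0,1])),3),'xax',M[:,0].round(3),'F',np.round(s['force'],1),'T',np.round(s['wrist_torque'],2),'g',round(s['grip_width'],2),'j',np.round(s['joints'],2))
E
python3 st.py
```

```text
t 4.85 p [569.9  -3.  231.3] psi -0.008 xax [-0. -0. -1.] F [ 0.1  0.7 -0.3] T [-0.01 -0.   -0.04] g 0.5 j [-0.21  0.41  1.36 -0.    1.37 -0.2 ]
```

{"method": "arm_command", "body": {
  "plan": [
    [0.04,0,0,0,0.5],
    [0.04,0,0,0,0.5],
    [0.03,0,0,0,0.5],
    [0.015,0,0,0,0.5],
    [0.01,0,0,0,0.5],
    [0,0,0,0,0.3],
    [0,0,0,0,0.3],
    [0,0,0,0,0.3]
  ]
}}

```text
time_s: 5.85
eef_pos: [570.3, -3.1, 97.0]
ee_rot: [0.498, 0.502, 0.497, -0.502]
force: [-0.6, 0.0, 0.3]
grip_width: 0.3
```

```bash
python3 - <<'E'
from h import *
import st
for c,n,(x,y,w,h) in (('top','t2',(275,145,145,130)),('side','s2',(245,165,150,135))):
    cc=cap(c); im=cv2.cvtColor(cc['color'],cv2.COLOR_RGB2BGR)[y:y+h,x:x+w]
    cv2.imwrite(f'pics/{n}.png',cv2.resize(im,None,fx=4,fy=4,interpolation=cv2.INTER_CUBIC))
E
```

```text
t 5.85 p [570.3  -3.1  97. ] psi -0.009 xax [ 0.001 -0.    -1.   ] F [-0.6  0.   0.3] T [-0.02 -0.05  0.02] g 0.3 j [-0.21  0.54  1.52  0.    1.07 -0.2 ]
```

View pics/s2.png

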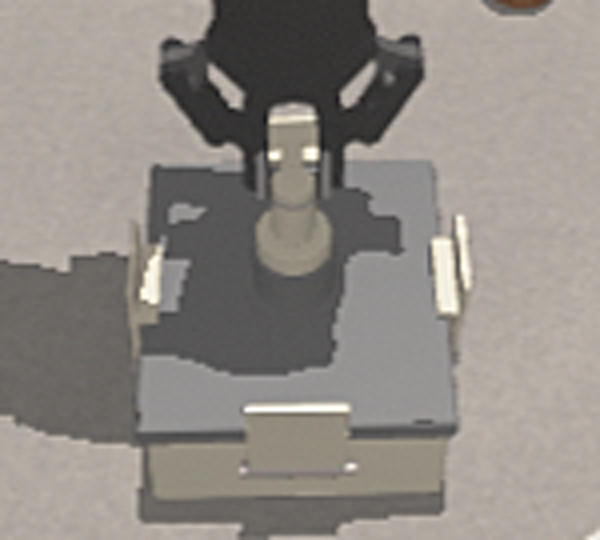

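View pics/t2.png

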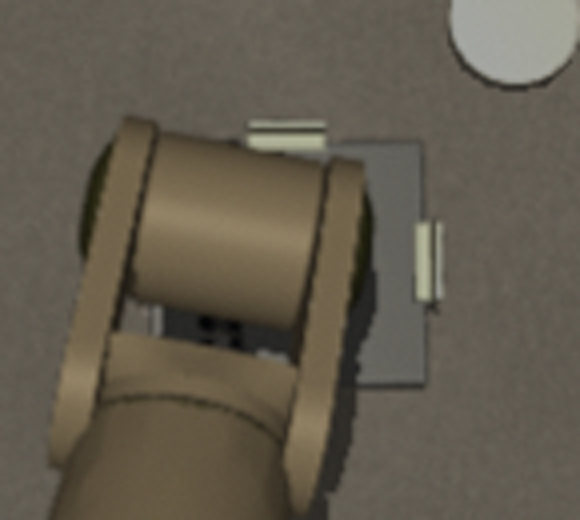

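{"method": "arm_command", "body": {
  "plan": [
    [0,-0.0047,0.0002,-0.1,0.3],
    [0,-0.0047,0.0002,-0.1,0.3],
    [0,-0.0047,0.0003,-0.1,0.3],
    [0,-0.0047,0.0002,-0.1,0.3],
    [0,-0.0047,0.0003,-0.1,0.3],
    [0,-0.0047,0.0002,-0.1,0.3],
    [0,-0.0047,0.0002,-0.1,0.3]
  ]
}}

```text
time_s: 6.82
eef_pos: [540.3, -13.3, 96.8]
ee_rot: [0.641, 0.301, 0.639, -0.299]
force: [3.2, 4.2, -1.0]
grip_width: 0.304
```

```bash
python3 st.py
```

```text
t 6.83 p [540.3 -13.3  96.8] psi 0.694 xax [ 0.003  0.001 -1.   ] F [ 3.2  4.2 -1. ] T [ 0.56 -0.66 -0.06] g 0.3 j [-0.24  0.49  1.62  0.    1.03 -0.94]
```

{"method": "arm_command", "body": {
  "plan": [
    [0,-0.0047,0.0002,-0.1,0.3],
    [0,-0.0047,0.0002,-0.1,0.3],
    [0,-0.0047,0.0002,-0.1,0.3],
    [0,0,0,0,0.3]
  ]
}}

```text
time_s: 7.32
eef_pos: [530.3, -23.9, 96.6]
ee_rot: [0.678, 0.203, 0.677, -0.202]
force: [2.9, 3.5, -0.0]
grip_width: 0.302
```

```bash
python3 st.py; python3 - <<'E'
from h import *
for c,n,(x,y,w,h) in (('side','s3',(245,165,150,135)),):
    cc=cap(c); im=cv2.cvtColor(cc['color'],cv2.COLOR_RGB2BGR)[y:y+h,x:x+w]
    cv2.imwrite(f'pics/{n}.png',cv2.resize(im,None,fx=4,fy=4,interpolation=cv2.INTER_CUBIC))
E
```

```text
t 7.33 p [530.3 -23.9  96.6] psi 0.99 xax [ 0.001  0.001 -1.   ] F [ 2.9  3.5 -0. ] T [ 0.55 -0.34 -0.06] g 0.3 j [-0.27  0.47  1.65  0.    1.02 -1.26]
```

View pics/s3.png

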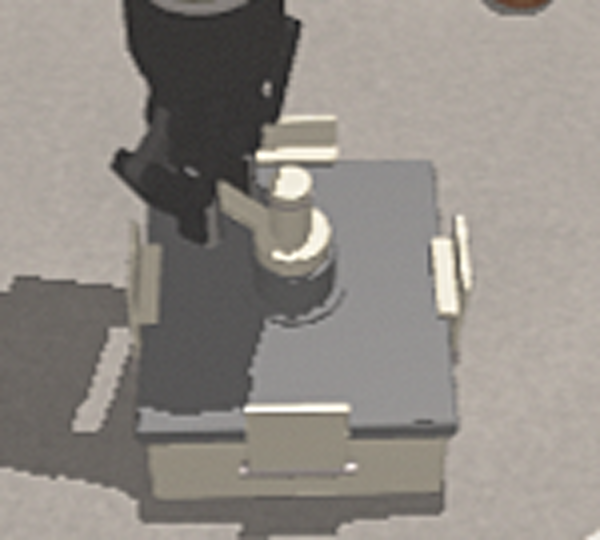

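{"method": "arm_command", "body": {
  "plan": [
    [0,0.003,0,0,0.35],
    [-0.04,0,0,0,0.4],
    [-0.04,0,0,0,0.6],
    [0,-0.001,0.016,0,0.7],
    [0,-0.001,0.016,0,0.7],
    [0,-0.002,0.0145,0,0.7],
    [0,0,0,0,0.7]
  ]
}}

```text
time_s: 8.25
eef_pos: [568.5, -50.9, 175.9]
ee_rot: [0.677, 0.202, 0.678, -0.203]
force: [0.3, 1.2, -0.2]
grip_width: 0.699
```

```bash
python3 st.py; python3 - <<'E'
from h import *
for c,n,(x,y,w,h) in (('side','s4',(245,145,150,150)),):
    cc=cap(c); im=cv2.cvtColor(cc['color'],cv2.COLOR_RGB2BGR)[y:y+h,x:x+w]
    cv2.imwrite(f'pics/{n}.png',cv2.resize(im,None,fx=4,fy=4,interpolation=cv2.INTER_CUBIC))
    s=ctrl.sense();M=rot(s['ee_rot'])
    print(proj(cc,np.array([s['eef_pos'],[568.9,-50.2,154]])))
    for q in('knob','lever_tip'): print(q,ctrl.place_of('side',q)[:1])
E
```

```text
t 8.25 p [568.5 -50.9 175.9] psi 0.99 xax [-0.001 -0.    -1.   ] F [ 0.3  1.2 -0.2] T [-0.02 -0.02 -0.07] g 0.7 j [-0.29  0.46  1.44 -0.    1.25 -1.28]
[[317.06996349 202.27411131]
 [317.59646668 209.79450643]]
knob [{'uv': [317.5, 210.1], 'score': 0.63}]
lever_tip [{'uv': [294.2, 208.9], 'score': 0.62}]
```

View pics/s4.png

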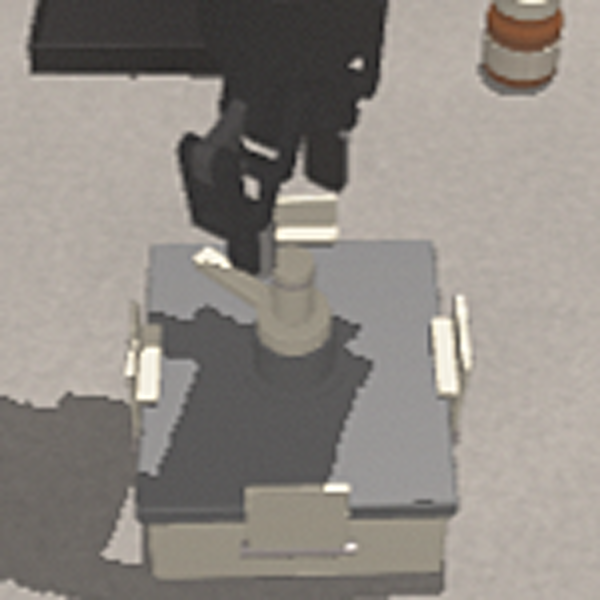

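{"method": "arm_command", "body": {
  "plan": [
    [0.02,0,0,0,0.7],
    [0.02,0,0,0,0.7],
    [0.014,0,0,0,0.7],
    [0,0,0,0,0.7],
    [0,0,0,0,0.15],
    [0,0,0,0,0.15],
    [0,0,0,0,0.15],
    [0,0,0,0,0.15],
    [0,0,0,0,0.15]
  ],
  "squeeze": 40
}}

```text
time_s: 9.52
eef_pos: [568.9, -50.4, 123.0]
ee_rot: [0.678, 0.202, 0.677, -0.202]
force: [0.9, 2.3, 5.6]
grip_width: 0.246
```

```bash
python3 st.py
```

```text
t 9.53 p [568.9 -50.4 123. ] psi 0.991 xax [ 0.002 -0.    -1.   ] F [0.9 2.3 5.6] T [ 0.52 -0.29 -0.08] g 0.25 j [-0.29  0.51  1.5   0.    1.13 -1.28]
```

{"method": "arm_command", "body": {
  "plan": [
    [-0.004,0,0,0,0.15],
    [-0.006,0,0,0,0.15],
    [-0.008,0,0,0,0.15],
    [-0.01,0,0,0,0.15],
    [-0.012,0,0,0,0.15],
    [-0.015,0,0,0,0.15],
    [-0.015,0,0,0,0.15],
    [-0.015,0,0,0,0.15],
    [-0.015,0,0,0,0.15]
  ]
}}

```text
time_s: 10.65
eef_pos: [568.4, -50.5, 223.4]
ee_rot: [0.678, 0.202, 0.678, -0.202]
force: [0.3, 0.5, -2.0]
grip_width: 0.245
```

```bash
python3 st.py; python3 - <<'E'
from h import *
cap('side','s5.png')
E
```

```text
t 10.65 p [568.4 -50.5 223.4] psi 0.991 xax [ 0. -0. -1.] F [ 0.3  0.5 -2. ] T [-0.02 -0.   -0.04] g 0.25 j [-0.29  0.42  1.37  0.    1.35 -1.28]
```

View pics/s5.png

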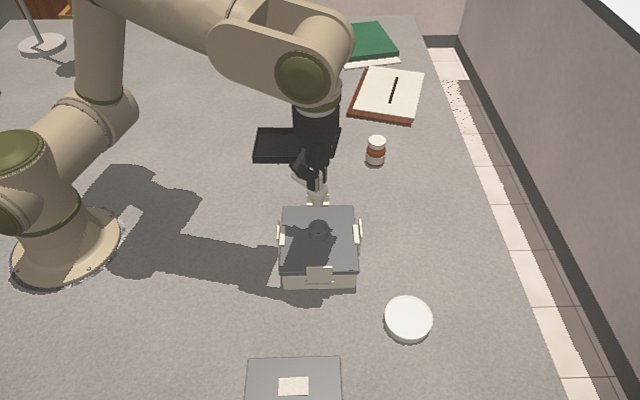

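{"method": "arm_command", "body": {
  "plan": [
    [0,0.0133,-0.0139,0,0.15],
    [0,0.0267,-0.0278,0,0.15],
    [0,0.0267,-0.0278,0,0.15],
    [0,0.0267,-0.0278,0,0.15],
    [0,0.0267,-0.0278,0,0.15],
    [0,0.0267,-0.0278,0,0.15],
    [0,0.0267,-0.0278,0,0.15],
    [0,0.0267,-0.0278,0,0.15],
    [0,0.0267,-0.0278,0,0.15],
    [0,0.0267,-0.0278,0,0.15],
    [0,0.0133,-0.0139,0,0.15],
    [0,0,0,0,0.15]
  ]
}}

```text
time_s: 12.2
eef_pos: [481.2, 325.9, 221.8]
ee_rot: [0.678, 0.201, 0.678, -0.202]
force: [-0.0, -0.4, -0.3]
grip_width: 0.243
```

{"method": "arm_command", "body": {
  "plan": [
    [0.02,0,0,0,0.15],
    [0.035,0,0,0,0.15],
    [0.035,0,0,0,0.15],
    [0.03,0,0,0,0.15],
    [0.02,0,0,0,0.15],
    [0.01,0,0,0,0.15],
    [0,0,0,0,0.15]
  ]
}}

```text
time_s: 13.08
eef_pos: [482.2, 324.5, 72.2]
ee_rot: [0.677, 0.202, 0.678, -0.203]
force: [-0.4, -0.2, -1.0]
grip_width: 0.244
```

```bash
python3 st.py; python3 - <<'E'
from h import *
for c,n,(x,y,w,h) in (('side','s6',(225,75,150,120)),):
    cc=cap(c); im=cv2.cvtColor(cc['color'],cv2.COLOR_RGB2BGR)[y:y+h,x:x+w]
    cv2.imwrite(f'pics/{n}.png',cv2.resize(im,None,fx=4,fy=4,interpolation=cv2.INTER_CUBIC))
E
```

```text
t 13.07 p [482.2 324.5  72.2] psi 0.99 xax [-0.001 -0.    -1.   ] F [-0.4 -0.2 -1. ] T [-0.02  0.04  0.05] g 0.24 j [ 0.39  0.6   1.51 -0.    1.04 -0.6 ]
```

View pics/s6.png

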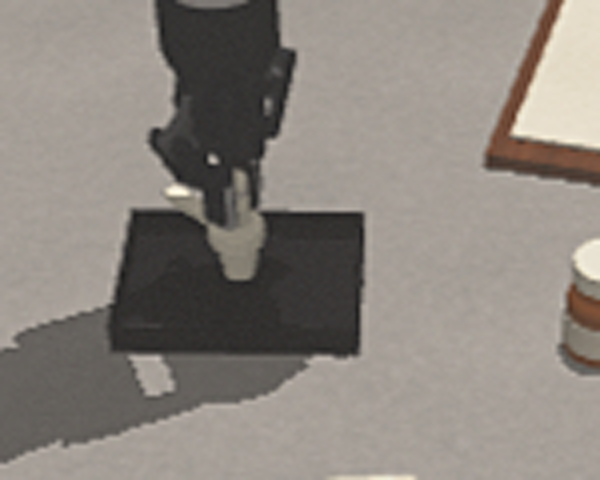

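{"method": "arm_command", "body": {
  "plan": [
    [0.008,0,0,0,0.15],
    [0.005,0,0,0,0.15],
    [0.002,0,0,0,0.15],
    [0.001,0,0,0,0.15],
    [0,0,0,0,0.15]
  ]
}}

```text
time_s: 13.75
eef_pos: [482.1, 325.1, 56.3]
ee_rot: [0.678, 0.202, 0.678, -0.202]
force: [-0.1, 0.7, -0.8]
grip_width: 0.242
```

{"method": "arm_command", "body": {
  "plan": [
    [0.001,0,0,0,0.15],
    [0.001,0,0,0,0.15],
    [0.001,0,0,0,0.15]
  ]
}}

```text
time_s: 14.12
eef_pos: [482.0, 325.1, 53.2]
ee_rot: [0.678, 0.202, 0.678, -0.202]
force: [0.1, 0.1, -0.8]
grip_width: 0.244
```

{"method": "arm_command", "body": {
  "plan": [
    [0.001,0,0,0,0.15],
    [0,0,0,0,0.15]
  ]
}}

```text
time_s: 14.38
eef_pos: [482.2, 325.2, 52.9]
ee_rot: [0.678, 0.202, 0.677, -0.202]
force: [-1.2, -1.0, 4.6]
grip_width: 0.243
```

{"method": "arm_command", "body": {
  "plan": [
    [0.001,0,0,0,0.15],
    [0,0,0,0,0.15]
  ]
}}

```text
time_s: 14.62
eef_pos: [482.5, 325.2, 52.8]
ee_rot: [0.678, 0.202, 0.677, -0.202]
force: [-3.6, -2.0, 12.8]
grip_width: 0.241
```

{"method": "arm_command", "body": {
  "plan": [
    [-0.0012,0,0,0,0.15],
    [0,0,0,0,0.26],
    [0,0,0,0,0.32],
    [0,0,0,0,0.4],
    [0,0,0,0,0.55],
    [0,0,0,0,0.55],
    [-0.02,0,0,0,0.55],
    [-0.04,0,0,0,0.55],
    [-0.04,0,0,0,0.55],
    [-0.03,0,0,0,0.55]
  ]
}}

```text
time_s: 15.88
eef_pos: [482.2, 325.2, 184.3]
ee_rot: [0.678, 0.202, 0.677, -0.202]
force: [0.0, 0.5, -0.6]
grip_width: 0.545
```

```bash
python3 st.py; python3 - <<'E'
from h import *
for c,n,(x,y,w,h) in (('side','s7',(225,75,150,120)),):
    cc=cap(c); im=cv2.cvtColor(cc['color'],cv2.COLOR_RGB2BGR)[y:y+h,x:x+w]
    cv2.imwrite(f'pics/{n}.png',cv2.resize(im,None,fx=4,fy=4,interpolation=cv2.INTER_CUBIC))
E
```

```text
t 15.88 p [482.2 325.2 184.3] psi 0.991 xax [ 0.001  0.001 -1.   ] F [ 0.   0.5 -0.6] T [-0.01 -0.08  0.01] g 0.54 j [ 0.39  0.47  1.39  0.    1.28 -0.6 ]
```

View pics/s7.png

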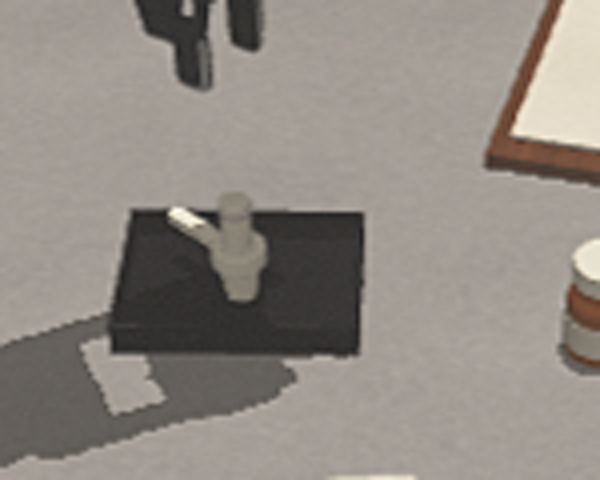

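{"method": "arm_command", "body": {
  "plan": [
    [0,0,0,0.1667,0.0],
    [0,0,0,0.1667,0.0],
    [0,0,0,0.1667,0.0],
    [0,0,0,0.1667,0.0],
    [0,0,0,0.1667,0.0],
    [0,0,0,0.1665,0.0]
  ]
}}

```text
time_s: 16.68
eef_pos: [482.0, 325.1, 182.3]
ee_rot: [-0.496, -0.504, -0.496, 0.504]
force: [0.2, 0.0, -0.5]
grip_width: 0.004
```

{"method": "arm_command", "body": {
  "plan": [
    [0,0.0055,0.0191,0,0],
    [0,0.0109,0.0383,0,0],
    [0,0.0109,0.0383,0,0],
    [0,0.0109,0.0383,0,0],
    [0,0.0109,0.0383,0,0],
    [0,0.0109,0.0383,0,0],
    [0,0.0109,0.0383,0,0],
    [0,0.0109,0.0383,0,0],
    [0,0.0055,0.0191,0,0],
    [0,0,0,0,0]
  ]
}}

```text
time_s: 17.92
eef_pos: [566.5, 17.0, 182.3]
ee_rot: [-0.498, -0.502, -0.498, 0.502]
force: [-0.2, 0.0, 0.4]
grip_width: -0.001
```

```bash
python3 st.py
```

```text
t 17.93 p [566.5  17.  182.3] psi -0.009 xax [-0.  0. -1.] F [-0.2  0.   0.4] T [ 0.03  0.02 -0.02] g -0.0 j [-0.18  0.44  1.44  0.    1.26 -0.17]
```

{"method": "arm_command", "body": {
  "plan": [
    [0.025,0,0,0,0],
    [0.03,0,0,0,0],
    [0.025,0,0,0,0],
    [0.012,0,0,0,0],
    [0.005,0,0,0,0],
    [0,0,0,0,0]
  ]
}}

```text
time_s: 18.68
eef_pos: [566.8, 18.3, 86.0]
ee_rot: [0.498, 0.502, 0.498, -0.502]
force: [0.4, 0.4, 0.1]
grip_width: 0.002
```

```bash
python3 st.py; python3 - <<'E'
from h import *
for c,n,(x,y,w,h) in (('side','s8',(245,145,150,150)),):
    cc=cap(c); im=cv2.cvtColor(cc['color'],cv2.COLOR_RGB2BGR)[y:y+h,x:x+w]
    cv2.imwrite(f'pics/{n}.png',cv2.resize(im,None,fx=4,fy=4,interpolation=cv2.INTER_CUBIC))
E
```

```text
t 18.68 p [566.8  18.3  86. ] psi -0.008 xax [ 0.001 -0.    -1.   ] F [0.4 0.4 0.1] T [-0.01 -0.03  0.01] g 0.0 j [-0.17  0.55  1.54  0.    1.04 -0.17]
```

View pics/s8.png

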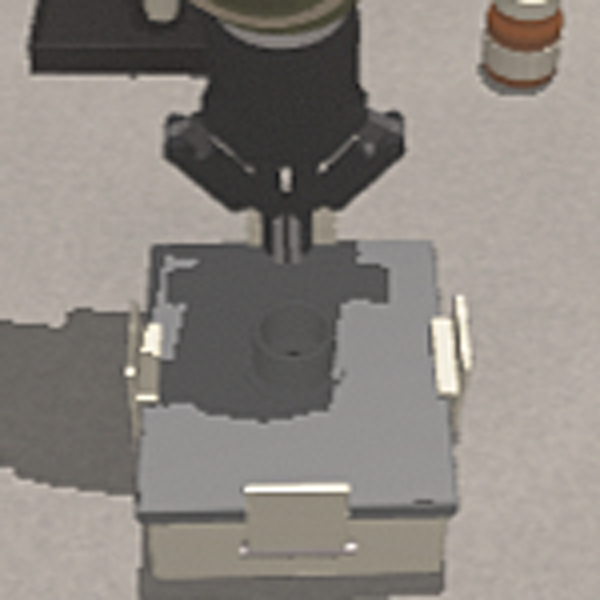

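{"method": "arm_command", "body": {
  "plan": [
    [0,0,-0.007,0,0],
    [0,0,-0.007,0,0],
    [0.001,0,-0.01,0,0],
    [0.006,0,-0.012,0,0],
    [0.01,0,-0.011,0,0],
    [0.012,0,-0.007,0,0],
    [0.013,0,-0.006,0,0],
    [0.006,0,-0.005,0,0],
    [0,0,0,0,0]
  ]
}}

```text
time_s: 19.85
eef_pos: [566.8, 83.2, 36.8]
ee_rot: [-0.497, -0.502, -0.498, 0.503]
force: [0.2, 1.0, -0.3]
grip_width: -0.002
```

```bash
python3 st.py; python3 - <<'E'
from h import *
for c,n,(x,y,w,h) in (('side','s9',(245,145,150,150)),):
    cc=cap(c); im=cv2.cvtColor(cc['color'],cv2.COLOR_RGB2BGR)[y:y+h,x:x+w]
    cv2.imwrite(f'pics/{n}.png',cv2.resize(im,None,fx=4,fy=4,interpolation=cv2.INTER_CUBIC))
E
```

```text
t 19.85 p [566.8  83.2  36.8] psi -0.009 xax [-0.001  0.    -1.   ] F [ 0.2  1.  -0.3] T [-0.03  0.04  0.01] g -0.0 j [-0.06  0.63  1.56 -0.    0.95 -0.05]
```

View pics/s9.png

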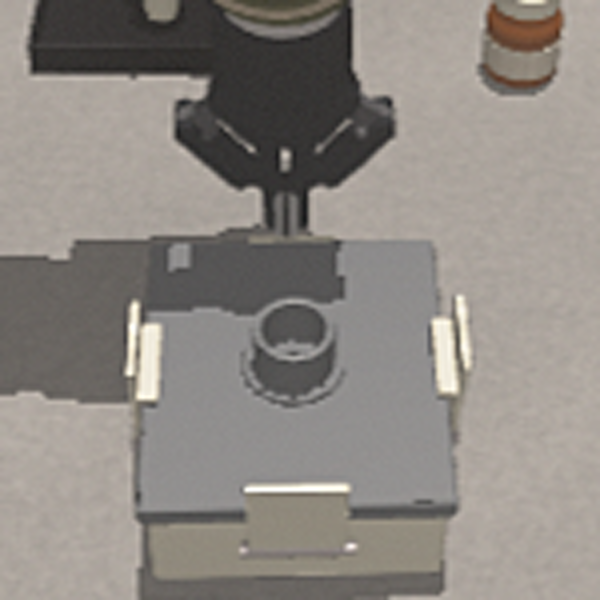

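{"method": "arm_command", "body": {
  "plan": [
    [0.002,0,0,0,0],
    [0.002,0,0,0,0],
    [0,0,0,0,0]
  ]
}}

```text
time_s: 20.27
eef_pos: [567.5, 82.8, 34.1]
ee_rot: [0.498, 0.503, 0.497, -0.502]
force: [-0.5, -0.8, 4.7]
grip_width: 0.001
```

{"method": "arm_command", "body": {
  "plan": [
    [0.001,0,0,0,0],
    [0.001,0,0,0,0]
  ]
}}

```text
time_s: 20.52
eef_pos: [567.9, 82.8, 33.2]
ee_rot: [0.498, 0.503, 0.497, -0.502]
force: [-5.3, -1.1, 19.4]
grip_width: -0.003
```

{"method": "arm_command", "body": {
  "plan": [
    [0.001,0,0,0,0],
    [0.001,0,0,0,0]
  ]
}}

```text
time_s: 20.78
eef_pos: [568.1, 82.7, 32.6]
ee_rot: [0.499, 0.503, 0.497, -0.502]
force: [-10.2, -1.5, 31.8]
grip_width: 0.001
```

{"method": "arm_command", "body": {
  "plan": [
    [-0.02,0,0,0,0],
    [-0.04,0,0,0,0],
    [-0.035,0,0,0,0],
    [0,-0.014,0.033,0,0],
    [0,-0.014,0.033,0,0],
    [0,-0.014,0.033,0,0],
    [0,-0.014,0.034,0,0],
    [0,0,0,0,0]
  ]
}}

```text
time_s: 21.78
eef_pos: [509.4, -51.2, 124.6]
ee_rot: [-0.497, -0.503, -0.497, 0.503]
force: [1.1, 0.5, -0.0]
grip_width: -0.003
```

```bash
python3 st.py; python3 - <<'E'
from h import *
for c,n,(x,y,w,h) in (('side','s10',(245,145,150,150)),):
    cc=cap(c); im=cv2.cvtColor(cc['color'],cv2.COLOR_RGB2BGR)[y:y+h,x:x+w]
    cv2.imwrite(f'pics/{n}.png',cv2.resize(im,None,fx=4,fy=4,interpolation=cv2.INTER_CUBIC))
E
```

```text
t 21.77 p [509.4 -51.2 124.6] psi -0.012 xax [-0. -0. -1.] F [ 1.1  0.5 -0. ] T [-0.02  0.   -0.03] g -0.0 j [-0.33  0.4   1.68 -0.    1.07 -0.32]
```

View pics/s10.png

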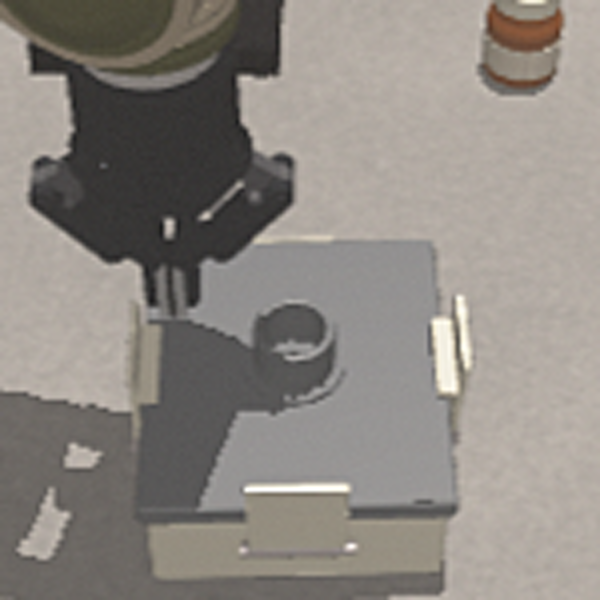

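{"method": "arm_command", "body": {
  "plan": [
    [0.018,0,0,0,0],
    [0.016,0,0,0,0],
    [0.005,0,0,0,0],
    [0,-0.005,0,0,0],
    [0,-0.005,0,0,0],
    [0.001,-0.011,0,0,0],
    [0.006,-0.012,0,0,0],
    [0.01,-0.011,0,0,0],
    [0.012,-0.009,0,0,0],
    [0.013,-0.008,0,0,0],
    [0.006,-0.005,0,0,0],
    [0,0,0,0,0]
  ]
}}

```text
time_s: 23.32
eef_pos: [443.6, -48.9, 37.5]
ee_rot: [-0.498, -0.502, -0.498, 0.502]
force: [0.8, -0.3, 0.2]
grip_width: 0.001
```

```bash
python3 st.py; python3 - <<'E'
from h import *
for c,n,(x,y,w,h) in (('side','s11',(225,145,150,150)),):
    cc=cap(c); im=cv2.cvtColor(cc['color'],cv2.COLOR_RGB2BGR)[y:y+h,x:x+w]
    cv2.imwrite(f'pics/{n}.png',cv2.resize(im,None,fx=4,fy=4,interpolation=cv2.INTER_CUBIC))
E
```

```text
t 23.32 p [443.6 -48.9  37.5] psi -0.009 xax [-0.  0. -1.] F [ 0.8 -0.3  0.2] T [-0.01  0.06 -0.04] g 0.0 j [-0.37  0.42  1.94 -0.    0.78 -0.36]
```

View pics/s11.png

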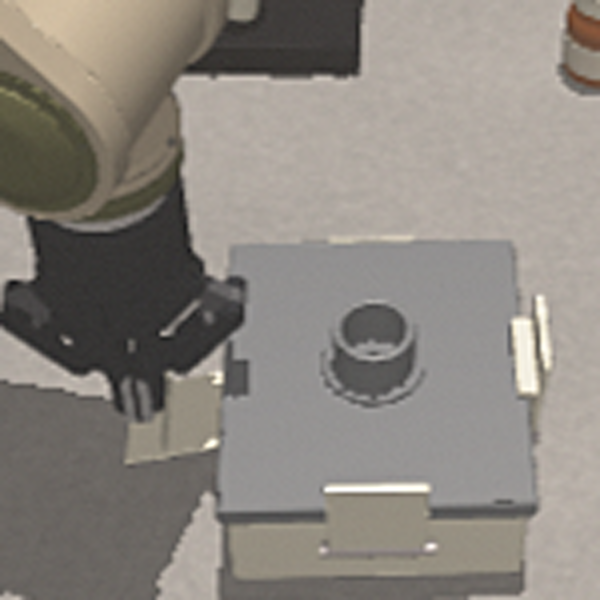

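{"method": "arm_command", "body": {
  "plan": [
    [0.002,0,0,0,0],
    [0.002,0,0,0,0],
    [0,0,0,0,0]
  ]
}}

```text
time_s: 23.75
eef_pos: [444.0, -48.9, 33.4]
ee_rot: [-0.498, -0.502, -0.498, 0.502]
force: [-0.0, -0.4, 0.1]
grip_width: -0.001
```

{"method": "arm_command", "body": {
  "plan": [
    [0.002,0,0,0,0],
    [0,0,0,0,0]
  ]
}}

```text
time_s: 24.0
eef_pos: [443.9, -48.9, 31.4]
ee_rot: [-0.498, -0.502, -0.498, 0.502]
force: [-0.5, -0.4, 0.0]
grip_width: 0.002
```

{"method": "arm_command", "body": {
  "plan": [
    [0.001,0,0,0,0],
    [0.001,0,0,0,0]
  ]
}}

```text
time_s: 24.25
eef_pos: [444.0, -48.9, 29.5]
ee_rot: [0.498, 0.502, 0.498, -0.502]
force: [-0.3, 0.4, 0.5]
grip_width: -0.002
```

{"method": "arm_command", "body": {
  "plan": [
    [0.002,0,0,0,0],
    [0.002,0,0,0,0],
    [0,0,0,0,0]
  ]
}}

```text
time_s: 24.62
eef_pos: [444.5, -49.0, 26.6]
ee_rot: [0.498, 0.502, 0.497, -0.502]
force: [-3.8, 1.9, 18.8]
grip_width: 0.001
```

{"method": "arm_command", "body": {
  "plan": [
    [0.001,0,0,0,0],
    [0.001,0,0,0,0]
  ]
}}

```text
time_s: 24.88
eef_pos: [444.9, -49.1, 25.6]
ee_rot: [0.499, 0.502, 0.497, -0.502]
force: [-10.1, 2.9, 39.5]
grip_width: -0.004
```

{"method": "arm_command", "body": {
  "plan": [
    [0.001,0,0,0,0],
    [0.001,0,0,0,0]
  ]
}}

```text
time_s: 25.12
eef_pos: [445.2, -49.2, 24.7]
ee_rot: [0.499, 0.503, 0.497, -0.502]
force: [-16.4, 4.3, 56.4]
grip_width: -0.003
```

{"method": "arm_command", "body": {
  "plan": [
    [-0.01,0,0,0,0],
    [-0.04,0,0,0,0],
    [-0.04,0,0,0,0],
    [-0.02,0,0,0,0],
    [0,0,0,0,0]
  ]
}}

```text
time_s: 25.75
eef_pos: [444.5, -49.1, 132.3]
ee_rot: [0.499, 0.503, 0.497, -0.502]
force: [-0.7, -0.6, -0.0]
grip_width: -0.003
```

```bash
python3 st.py; python3 - <<'E'
from h import *
import pickle
cs={}
for c,n,(x,y,w,h) in (('side','s12',(225,145,150,150)),('top','t12',(275,145,145,130))):
    cc=cap(c);cs[c]=cc; im=cv2.cvtColor(cc['color'],cv2.COLOR_RGB2BGR)[y:y+h,x:x+w]
    cv2.imwrite(f'pics/{n}.png',cv2.resize(im,None,fx=4,fy=4,interpolation=cv2.INTER_CUBIC))
M=R.from_euler('z',-.01).as_matrix()
for n,a in (('near',(-1,0)),('left',(0,1))):
    for cam in cs:
        r=ctrl.place_of(cam,'tab_'+n)[:1]; print(n,cam,r)
        for th in (1.6,1.8,2.0):
            e=80 if n=='near' else 90
            P=np.array([a[0]*(e+57*np.sin(th)),a[1]*(e+57*np.sin(th)),40+57*np.cos(th)])
            print(th,proj(cs[cam],M@P+[569,-50.7,0]).round(1))
E
```

```text
t 25.75 p [444.5 -49.1 132.3] psi -0.009 xax [ 0.002 -0.001 -1.   ] F [-0.7 -0.6 -0. ] T [ 0.    0.01 -0.03] g -0.0 j [-0.37  0.25  1.86 -0.    1.03 -0.36]
near side [{'uv': [262.4, 254.7], 'score': 0.87}]
1.6 [[254.9 246.8]]
1.8 [[256.2 249.9]]
2.0 [[258.5 252.9]]
near top []
1.6 [[346.5 262.4]]
1.8 [[346.3 261.6]]
2.0 [[346.1 260. ]]
left side []
1.6 [[317.8 196.8]]
1.8 [[317.8 200.5]]
2.0 [[317.9 204.6]]
left top []
1.6 [[291.2 211.4]]
1.8 [[292.  211.7]]
2.0 [[293.6 211.9]]
```

View pics/s12.png

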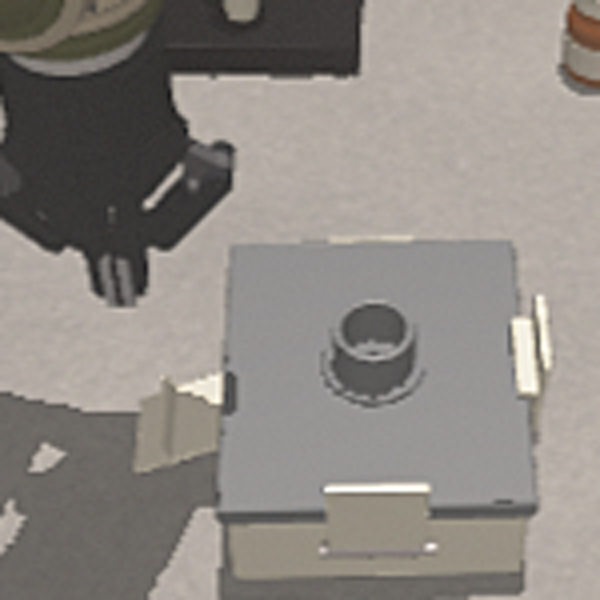

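View pics/t12.png

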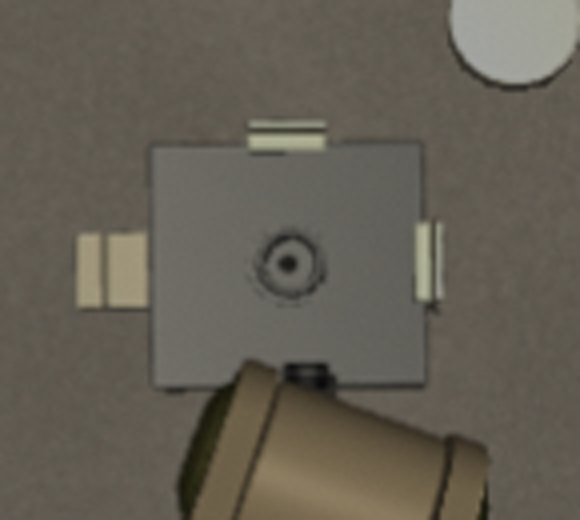

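{"method": "arm_command", "body": {
  "plan": [
    [0,0.031,0.018,0,0],
    [0,0.031,0.018,0,0],
    [0,0.031,0.018,0,0],
    [0,0.0305,0.017,0,0],
    [0,0,0,0,0],
    [0.02,0,0,0,0],
    [0.02,0,0,0,0],
    [0.006,0,0,0,0],
    [0,0,0,0,0]
  ]
}}

```text
time_s: 27.18
eef_pos: [566.5, -120.7, 85.5]
ee_rot: [-0.498, -0.502, -0.498, 0.502]
force: [0.1, -0.0, -0.2]
grip_width: 0.006
```

```bash
python3 st.py; python3 - <<'E'
from h import *
for c,n,(x,y,w,h) in (('side','s13',(245,165,150,150)),):
    cc=cap(c); im=cv2.cvtColor(cc['color'],cv2.COLOR_RGB2BGR)[y:y+h,x:x+w]
    cv2.imwrite(f'pics/{n}.png',cv2.resize(im,None,fx=4,fy=4,interpolation=cv2.INTER_CUBIC))
E
```

```text
t 27.18 p [ 566.5 -120.7   85.5] psi -0.009 xax [-0.001  0.    -1.   ] F [ 0.1 -0.  -0.2] T [-0.02  0.    0.02] g 0.01 j [-0.41  0.58  1.5  -0.    1.06 -0.4 ]
```

View pics/s13.png

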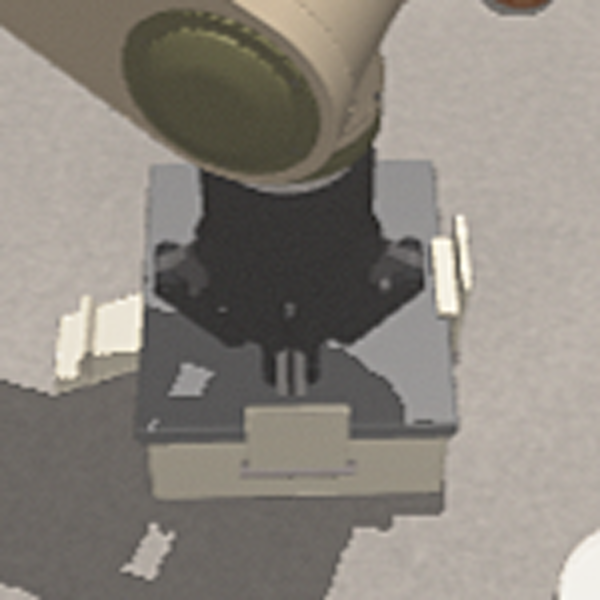

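{"method": "arm_command", "body": {
  "plan": [
    [0,0,0.007,0,0],
    [0,0,0.007,0,0],
    [0.001,0,0.01,0,0],
    [0.006,0,0.012,0,0],
    [0.01,0,0.011,0,0],
    [0.012,0,0.007,0,0],
    [0.013,0,0.006,0,0],
    [0.006,0,0.004,0,0],
    [0,0,0,0,0]
  ]
}}

```text
time_s: 28.35
eef_pos: [566.0, -184.9, 36.8]
ee_rot: [-0.497, -0.502, -0.498, 0.502]
force: [0.1, 0.2, 0.2]
grip_width: 0.001
```

{"method": "arm_command", "body": {
  "plan": [
    [0.002,0,0,0,0],
    [0.002,0,0,0,0],
    [0,0,0,0,0]
  ]
}}

```text
time_s: 28.72
eef_pos: [566.3, -184.9, 33.5]
ee_rot: [-0.498, -0.502, -0.498, 0.502]
force: [-0.4, 0.1, -0.7]
grip_width: 0.002
```

{"method": "arm_command", "body": {
  "plan": [
    [0.001,0,0,0,0],
    [0,0,0,0,0]
  ]
}}

```text
time_s: 28.98
eef_pos: [566.3, -185.0, 32.5]
ee_rot: [-0.498, -0.502, -0.498, 0.502]
force: [0.5, -0.6, 0.8]
grip_width: -0.001
```

{"method": "arm_command", "body": {
  "plan": [
    [0.001,0,0,0,0],
    [0.001,0,0,0,0],
    [0,0,0,0,0]
  ]
}}

```text
time_s: 29.35
eef_pos: [566.6, -185.4, 31.2]
ee_rot: [0.498, 0.502, 0.497, -0.502]
force: [-0.7, -1.8, 5.5]
grip_width: -0.002
```

{"method": "arm_command", "body": {
  "plan": [
    [0.001,0,0,0,0],
    [0.001,0,0,0,0],
    [0,0,0,0,0]
  ]
}}

```text
time_s: 29.72
eef_pos: [567.1, -186.1, 30.1]
ee_rot: [0.499, 0.502, 0.497, -0.502]
force: [-2.9, -2.1, 11.6]
grip_width: 0.002
```

```bash
python3 st.py; python3 - <<'E'
from h import *
for c,n,(x,y,w,h) in (('side','s14',(245,185,150,150)),):
    cc=cap(c); im=cv2.cvtColor(cc['color'],cv2.COLOR_RGB2BGR)[y:y+h,x:x+w]
    cv2.imwrite(f'pics/{n}.png',cv2.resize(im,None,fx=4,fy=4,interpolation=cv2.INTER_CUBIC))
E
```

```text
t 29.73 p [ 567.1 -186.1   30.1] psi -0.009 xax [ 0.003 -0.002 -1.   ] F [-2.9 -2.1 11.6] T [-0.39  0.35  0.01] g 0.0 j [-0.51  0.69  1.48 -0.    0.97 -0.5 ]
```

View pics/s14.png

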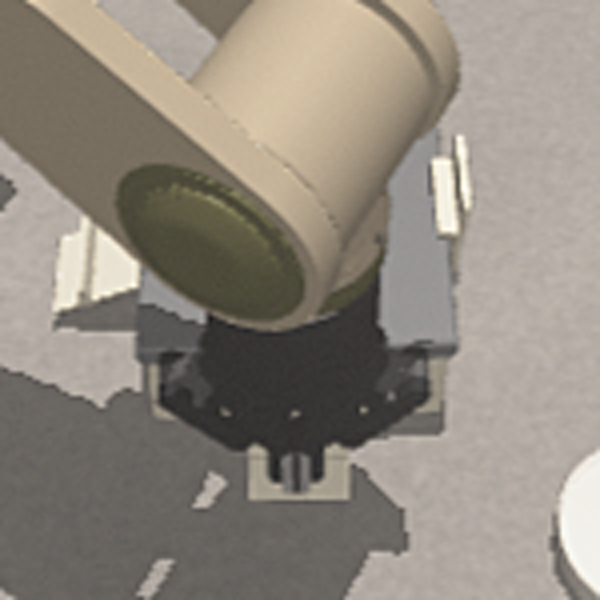

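{"method": "arm_command", "body": {
  "plan": [
    [0.001,0,0,0,0],
    [0.001,0,0,0,0],
    [0,0,0,0,0]
  ]
}}

```text
time_s: 30.15
eef_pos: [567.4, -186.9, 27.8]
ee_rot: [0.5, 0.502, 0.496, -0.502]
force: [1.8, -8.1, 6.0]
grip_width: 0.002
```

{"method": "arm_command", "body": {
  "plan": [
    [-0.01,0,0,0,0],
    [-0.04,0,0,0,0],
    [-0.04,0,0,0,0],
    [-0.01,0,0,0,0],
    [0,0,0,0,0]
  ]
}}

```text
time_s: 30.78
eef_pos: [566.2, -184.9, 126.2]
ee_rot: [0.498, 0.502, 0.498, -0.502]
force: [0.7, -0.2, 0.3]
grip_width: -0.0
```

```bash
python3 st.py; python3 - <<'E'
from h import *
cs={}
for c,n,(x,y,w,h) in (('side','s15',(245,185,150,150)),('top','t15',(285,145,145,130))):
    cc=cap(c);cs[c]=cc; im=cv2.cvtColor(cc['color'],cv2.COLOR_RGB2BGR)[y:y+h,x:x+w]
    cv2.imwrite(f'pics/{n}.png',cv2.resize(im,None,fx=4,fy=4,interpolation=cv2.INTER_CUBIC))
M=R.from_euler('z',-.01).as_matrix()
for cam in cs:
    print(ctrl.place_of(cam,'tab_right')[:1])
    for th in (1.6,1.8,2.0):
        P=np.array([0,-(90+57*np.sin(th)),40+57*np.cos(th)])
        print(th,proj(cs[cam],M@P+[569,-50.7,0]).round(1))
E
```

```text
t 30.77 p [ 566.2 -184.9  126.2] psi -0.009 xax [-0.  0. -1.] F [ 0.7 -0.2  0.3] T [ 0.02  0.01 -0.01] g -0.0 j [-0.51  0.56  1.41  0.    1.17 -0.5 ]
[{'uv': [320.3, 305.7], 'score': 0.55}]
1.6 [[319.  306.7]]
1.8 [[319.1 309. ]]
2.0 [[319.1 310. ]]
[{'uv': [403.0, 211.0], 'score': 0.51}]
1.6 [[400.5 210.6]]
1.8 [[399.2 210.9]]
2.0 [[397.1 211.1]]
```

View pics/s15.png

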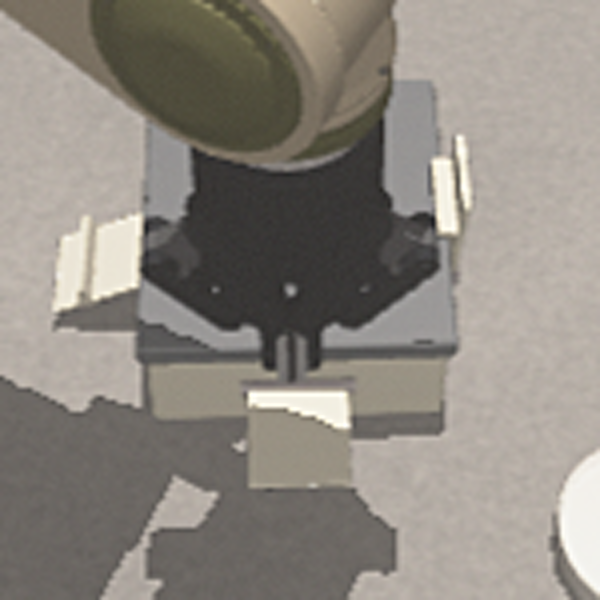

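View pics/t15.png

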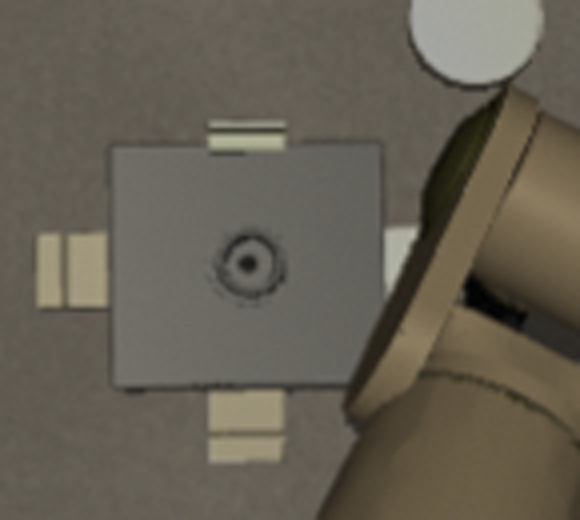

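{"method": "arm_command", "body": {
  "plan": [
    [0.02,0,-0.005,0,0],
    [0.03,0,-0.002,0,0],
    [0.02,0,0,0,0],
    [0.008,0,0,0,0],
    [0.008,0,0,0,0],
    [0.004,0,0,0,0],
    [0,0,0,0,0]
  ]
}}

```text
time_s: 31.85
eef_pos: [566.4, -178.0, 36.6]
ee_rot: [0.498, 0.502, 0.498, -0.502]
force: [0.1, -0.3, -0.3]
grip_width: -0.002
```

{"method": "arm_command", "body": {
  "plan": [
    [0.002,0,0,0,0],
    [0,0,0,0,0]
  ]
}}

```text
time_s: 32.1
eef_pos: [566.4, -178.0, 34.6]
ee_rot: [0.498, 0.502, 0.498, -0.502]
force: [-0.2, 0.2, 0.9]
grip_width: -0.001
```

{"method": "arm_command", "body": {
  "plan": [
    [0.001,0,0,0,0],
    [0.001,0,0,0,0]
  ]
}}

```text
time_s: 32.35
eef_pos: [566.7, -178.1, 33.5]
ee_rot: [0.498, 0.502, 0.497, -0.502]
force: [-3.9, 2.3, 13.0]
grip_width: -0.001
```

{"method": "arm_command", "body": {
  "plan": [
    [0.001,0,0,0,0],
    [0,0,0,0,0]
  ]
}}

```text
time_s: 32.6
eef_pos: [566.8, -178.1, 33.4]
ee_rot: [0.498, 0.502, 0.497, -0.502]
force: [-4.5, 2.1, 15.6]
grip_width: -0.0
```

```bash
python3 st.py; python3 - <<'E'
from h import *
for c,n,(x,y,w,h) in (('side','s16',(245,185,150,150)),):
    cc=cap(c); im=cv2.cvtColor(cc['color'],cv2.COLOR_RGB2BGR)[y:y+h,x:x+w]
    cv2.imwrite(f'pics/{n}.png',cv2.resize(im,None,fx=4,fy=4,interpolation=cv2.INTER_CUBIC))
E
```

```text
t 32.6 p [ 566.8 -178.1   33.4] psi -0.009 xax [ 0.001 -0.001 -1.   ] F [-4.5  2.1 15.6] T [ 0.58  0.81 -0.04] g -0.0 j [-0.5   0.68  1.49  0.    0.97 -0.49]
```

View pics/s16.png

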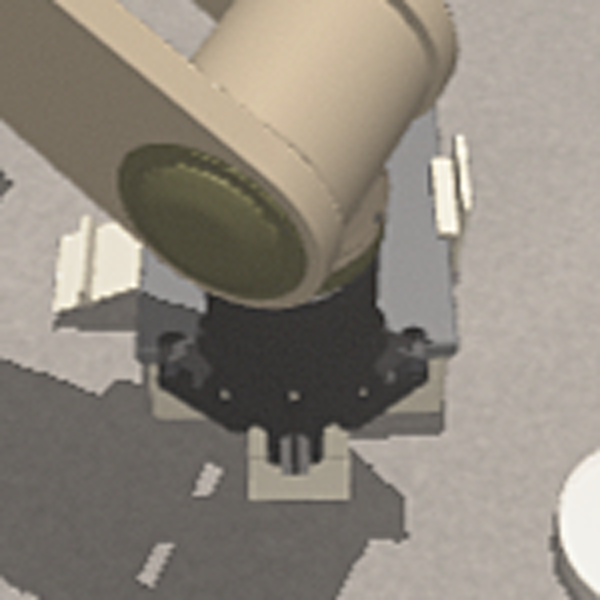

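{"method": "arm_command", "body": {
  "plan": [
    [0.001,0,0,0,0],
    [-0.005,0,0,0,0],
    [-0.01,0,0,0,0],
    [-0.04,0,0,0,0],
    [-0.04,0,0,0,0],
    [0,0.0155,-0.032,0,0],
    [0,0.0155,-0.032,0,0],
    [0,0.0155,-0.032,0,0],
    [0,0.0155,-0.031,0,0],
    [0,0,0,0,0]
  ]
}}

```text
time_s: 33.9
eef_pos: [629.9, -49.6, 125.5]
ee_rot: [0.498, 0.502, 0.498, -0.501]
force: [0.0, -0.6, 1.0]
grip_width: -0.005
```

```bash
python3 st.py; python3 - <<'E'
from h import *
for c,n,(x,y,w,h) in (('side','s17',(245,165,150,150)),):
    cc=cap(c); im=cv2.cvtColor(cc['color'],cv2.COLOR_RGB2BGR)[y:y+h,x:x+w]
    cv2.imwrite(f'pics/{n}.png',cv2.resize(im,None,fx=4,fy=4,interpolation=cv2.INTER_CUBIC))
E
```

```text
t 33.9 p [629.9 -49.6 125.5] psi -0.006 xax [ 0.  0. -1.] F [ 0.  -0.6  1. ] T [-0.01  0.03 -0.02] g -0.0 j [-0.26  0.64  1.28  0.    1.22 -0.26]
```

View pics/s17.png

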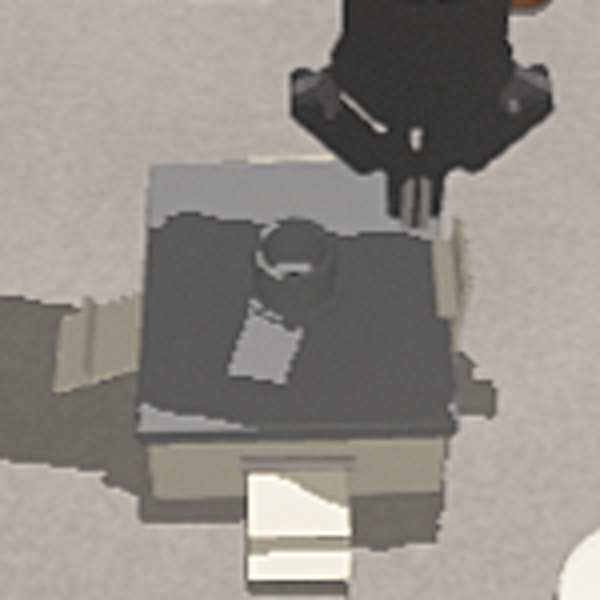

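{"method": "arm_command", "body": {
  "plan": [
    [0.018,0,0,0,0],
    [0.016,0,0,0,0],
    [0.005,0,0,0,0],
    [0,0.006,0,0,0],
    [0,0.005,0,0,0],
    [0.001,0.011,0,0,0],
    [0.006,0.012,0,0,0],
    [0.01,0.011,0,0,0],
    [0.012,0.007,0,0,0],
    [0.013,0.005,0,0,0],
    [0.006,0,0,0,0],
    [0,0,0,0,0]
  ]
}}

```text
time_s: 35.45
eef_pos: [685.9, -52.0, 37.7]
ee_rot: [-0.497, -0.502, -0.498, 0.503]
force: [0.1, 0.0, 1.2]
grip_width: -0.0
```

```bash
python3 st.py; python3 - <<'E'
from h import *
for c,n,(x,y,w,h) in (('side','s18',(265,165,150,150)),):
    cc=cap(c); im=cv2.cvtColor(cc['color'],cv2.COLOR_RGB2BGR)[y:y+h,x:x+w]
    cv2.imwrite(f'pics/{n}.png',cv2.resize(im,None,fx=4,fy=4,interpolation=cv2.INTER_CUBIC))
E
```

```text
t 35.45 p [685.9 -52.   37.7] psi -0.009 xax [-0.002  0.    -1.   ] F [0.1 0.  1.2] T [-0.04  0.05 -0.03] g -0.0 j [-0.25  0.85  1.13 -0.    1.16 -0.24]
```

View pics/s18.png

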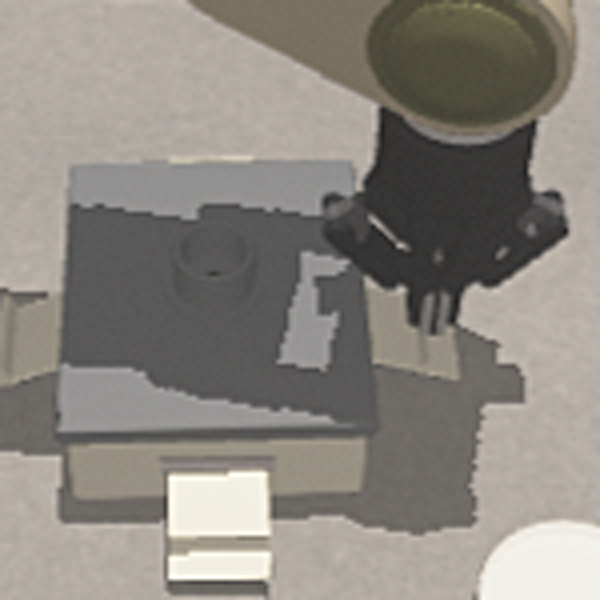

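{"method": "arm_command", "body": {
  "plan": [
    [0.002,0,0,0,0],
    [0.001,0,0,0,0],
    [0,0,0,0,0]
  ]
}}

```text
time_s: 35.88
eef_pos: [686.4, -52.1, 35.6]
ee_rot: [-0.498, -0.502, -0.498, 0.502]
force: [-0.4, -0.3, 0.5]
grip_width: 0.002
```

{"method": "arm_command", "body": {
  "plan": [
    [0.001,0,0,0,0],
    [0.001,0,0,0,0]
  ]
}}

```text
time_s: 36.12
eef_pos: [686.5, -52.1, 34.0]
ee_rot: [0.498, 0.502, 0.498, -0.502]
force: [-3.3, -0.6, 7.5]
grip_width: 0.001
```

{"method": "arm_command", "body": {
  "plan": [
    [0.001,0,0,0,0],
    [0,0,0,0,0]
  ]
}}

```text
time_s: 36.38
eef_pos: [686.6, -52.1, 33.8]
ee_rot: [0.498, 0.502, 0.498, -0.502]
force: [-3.5, 0.8, 8.5]
grip_width: -0.003
```

{"method": "arm_command", "body": {
  "plan": [
    [-0.005,0,0,0,0],
    [-0.01,0,0,0,0],
    [-0.04,0,0,0,0],
    [-0.05,0,0,0,0],
    [-0.04,0,0,0,0],
    [-0.04,0,0,0,0],
    [0,0,0,0,0]
  ]
}}

```text
time_s: 37.25
eef_pos: [687.5, -52.2, 221.7]
ee_rot: [0.5, 0.504, 0.496, -0.501]
force: [-0.0, -0.2, -0.8]
grip_width: -0.001
```

```bash
python3 st.py; python3 - <<'E'
from h import *
cs={}
for c,n,(x,y,w,h) in (('side','s19',(225,100,200,150)),('top','t19',(170,125,260,190))):
    cc=cap(c);cs[c]=cc
    if c=='side': x,y,w,h=(235,165,150,150)
    im=cv2.cvtColor(cc['color'],cv2.COLOR_RGB2BGR)[y:y+h,x:x+w]
    k=4 if c=='side' else 3
    cv2.imwrite(f'pics/{n}.png',cv2.resize(im,None,fx=k,fy=k,interpolation=cv2.INTER_CUBIC))
    cv2.imwrite(f'pics/full_{n}.png',cv2.cvtColor(cc['color'],cv2.COLOR_RGB2BGR))
M=R.from_euler('z',-.01).as_matrix()
for nm,a,e in (('near',(-1,0),80),('far',(1,0),80),('left',(0,1),90),('right',(0,-1),90)):
  for cam in cs:
    print(nm,cam,[np.round(r['uv'],1).tolist() for r in ctrl.place_of(cam,'tab_'+nm)[:1]],[proj(cs[cam],M@np.array([a[0]*(e+57*np.sin(th)),a[1]*(e+57*np.sin(th)),40+57*np.cos(th)])+[569,-50.7,0]).round(1).tolist() for th in (1.6,2.0)])
E
```

```text
t 37.25 p [687.5 -52.2 221.7] psi -0.009 xax [ 0.007 -0.002 -1.   ] F [-0.  -0.2 -0.8] T [ 0.01 -0.01  0.04] g -0.0 j [-0.25  0.7   0.92  0.    1.51 -0.24]
near side [[260.8, 255.2]] [[[254.9, 246.8]], [[258.5, 252.9]]]
near top [] [[[346.5, 262.4]], [[346.1, 260.0]]]
far side [[376.6, 249.6]] [[[381.4, 244.7]], [[378.1, 250.9]]]
far top [[346.0, 168.2]] [[[345.4, 160.6]], [[345.0, 163.8]]]
left side [] [[[317.8, 196.8]], [[317.9, 204.6]]]
left top [[293.1, 212.3]] [[[291.2, 211.4]], [[293.6, 211.9]]]
right side [[376.9, 249.5]] [[[319.0, 306.7]], [[319.1, 310.0]]]
right top [[400.8, 211.6]] [[[400.5, 210.6]], [[397.1, 211.1]]]
```

View pics/s19.png

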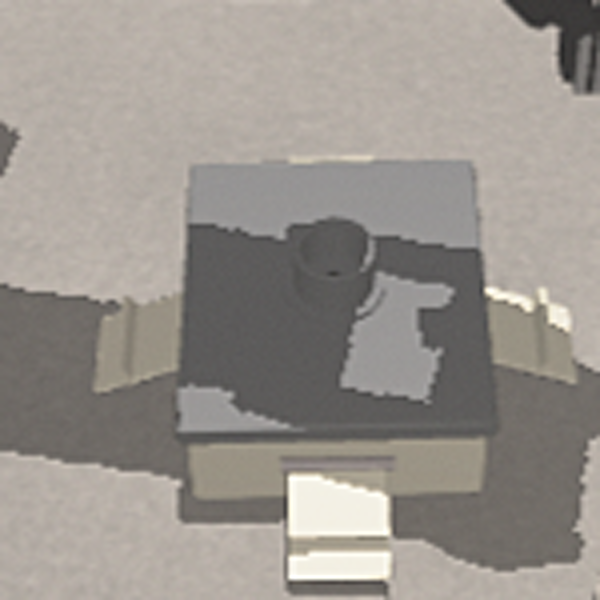

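View pics/t19.png

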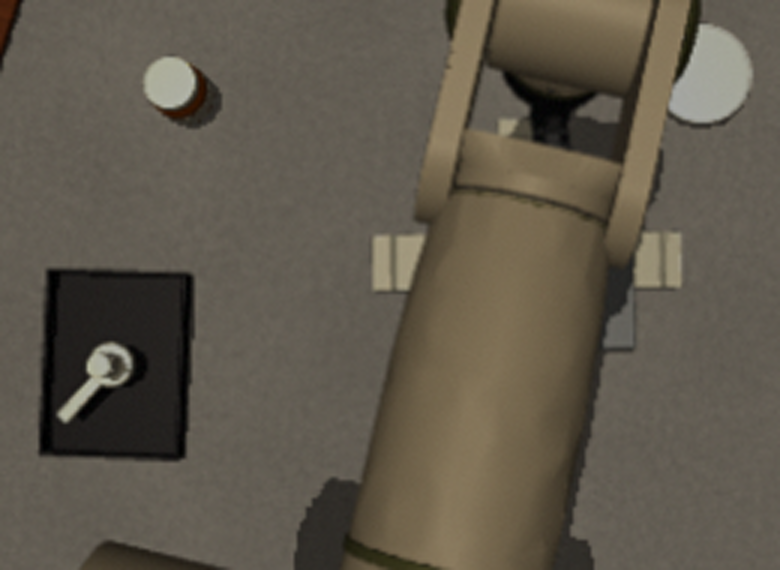

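View pics/full_s19.png

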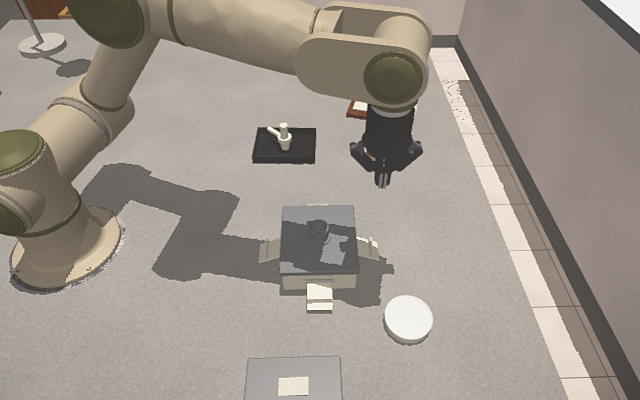

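```bash
python3 -c "
from rig import ctrl
print(ctrl.finish_job())"
```

```text
the job is handed in; nothing more can be done
None
```

The plug is out and standing in the black tray, and all four clips are fully down, so I handed the job in at about 37 s of the 72 s allowed.

- **Plug:** I turned it about 0.85 rad with its lever, lifted it straight out by the knob, and lowered it until its foot touched the tray floor. I only let go after that contact. The last top and side pictures show it upright in the tray.
- **Clips:** I flipped left, near, right and far in that order. The right clip came partway back up when I withdrew the first time, so I pushed it down again. In the last pictures the outer edges of all four clips lie within about 2 pixels of where 2.0 rad should put them.
- **Bystanders:** The slide box, jar and dish showed no contact and look unmoved.

**Checks that disagreed or could matter:**
- The networks missed a few tabs in the last pictures. In the side view they also put the right tab where the far one is. I measured the clip edges by hand instead.
- The shut fingertips pressed the near clip onto its stop with up to about 59 N in total, more than I meant. That is above the 40 N limit set for the arm and gripper body, but it was the fingertips pressing, and the wrist stayed well under 120 N.

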